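# Set up the cookbook stand on its rear leg

### The job

Set up the folded cookbook stand for reading: while it still stands upright on its ledge, push its rear leg all the way out to the stop, then lean the stand back so that it rests on that leg. Leave the stand where it is on the worktop, don't shove it along, and don't knock the mug, tin, jar or pepper mill.

Things in the scene. Friction and masses are not known exactly. Their poses are not given: they have to be found in the camera images.
- stand: Cookbook stand, about 1.3 kg, loose: dark wooden board 170 wide, 240 high, 20 mm thick, folded and upright, underside rubber-soled. Origin on its underside, below the board's centre. x points out of the board's BACK (leg side; at first roughly away from the robot), y along its width, z up the board. A 3 mm steel book ledge runs 60 mm forward from the foot of the front, with an 18 mm lip.
- stand_pivot (a point): Middle of the board's rear bottom edge (stand x +10, z 0 mm), about which the stand tips back. Only just steady that way: 4.5 to 6.5 N backwards 50 mm up tips it; less, off centre or with a lift, may twist it. Leaned past some 13 degrees it goes on by itself. With the leg at its stop it rests leaning back 19 to 23 degrees (0.33 to 0.40 rad), on this edge and the leg's feet.
- stand_top (a point): Middle of the top edge of the board's front face (stand x -10, z 240 mm): just below here is a good place to push the stand back. Axes as the stand's.
- leg (a joint): Angle of the rear leg to the board: 0 folded; it starts at 0 to 0.1 rad and its stop comes somewhere from 0.42 to 0.64 rad, by how the stop screws are set. A white wooden U around the board: two side bars beside its edges, a cross slat behind it. Stiff hinge, stays where left, takes 0.10 to 0.16 Nm: about 1 N near the feet. Pushed up near the hinge, the whole stand tips instead.
- leg_hinge (a point): Middle of the leg's hinge axis, which is level and parallel to stand y, at stand x 0, z 165 mm. The side bars run from 52 mm above it to rounded feet 160 mm below it (folded: 5 mm off the worktop); opening swings the feet out along stand +x and the upper ends forward, against the stop screws.
- leg_left (a point): On the front face of the side bar on the stand's +y side, mid width, 130 mm from the hinge, 30 mm above the foot's end; a good place to push. Moves with the leg. Each bar is 22 mm wide (stand y 87 to 109 mm, 2 mm gap to the board's edge) and 18 mm deep (folded: stand x -9 to +9). Its x axis points out of the bar's rear face, z up along the bar.
- leg_right (a point): The same point on the bar on the stand's -y side (stand y -87 to -109 mm).
- stop_tip (a point): Centre of the rounded tip (4 mm radius) of the brass stop screw on the stand's +y side, 24 mm above the hinge, in front of the bar; its twin on the -y side is set alike. Screws and their brackets reach forward to stand x -70 mm, at stand |y| 78 to 108 mm. The leg is at its stop when the front faces of its bars meet these tips. How far the screws are turned in differs each time.
- mill: Black pepper mill, 168 mm high, 54 mm in diameter, standing loose behind the stand. Origin: centre of its foot.
- jar: Amber glass jar with a wooden lid, 105 mm high, 64 mm in diameter, standing loose behind the stand. Origin: centre of its foot.
- mug: White mug, 92 mm high, 82 mm in diameter plus handle, standing loose to one side of the stand. Origin: centre of its foot.
- tin: Tin with a blue and paper-coloured side, 98 mm high, 76 mm in diameter, standing loose to the other side of the stand. Origin: centre of its foot.
Not all that is in view belongs to the job. Of the things like the stand, leave any that is turquoise; of the rest the larger one is meant.

How it is judged (in metres and radians):
On the way, in this order (a step that is already met when the one before it is completed fails the run):
1. the leg is at its stop while the stand is still upright on its ledge (x of stop_tip in the frame of leg_left above -0.0056 m and angle between stand's own z axis and vertical below 0.09 rad), for 0.2 s.
2. the stand leans back on its leg (x of stop_tip in the frame of leg_left above -0.0056 m and angle between stand's own z axis and vertical between 0.28 and 0.46 rad), for 0.2 s.
At the end, for the whole second after the job is handed in: The leg is at its stop (gap to the stop screws under about 1.5 mm), the stand leans back on it by 0.28 to 0.46 rad, level from side to side, at rest, within 40 mm of where it stood (all of step 2 and angle between stand's own y axis and vertical between 1.5 and 1.64 rad and height (world z) of stand below 0.02 m and distance of stand from where it was at the start of the episode below 0.04 m and linear speed of stand below 0.02 m/s and angular speed of stand below 0.1 rad/s); the robot touches nothing.
It fails at once if the mug is knocked (moved over 20 mm) (distance of mug from where it was at the start of the episode above 0.02 m).
It fails at once if the tin is knocked (moved over 20 mm) (distance of tin from where it was at the start of the episode above 0.02 m).
It fails at once if the jar is knocked (moved over 20 mm) (distance of jar from where it was at the start of the episode above 0.02 m).
It fails at once if the mill is knocked (moved over 20 mm) (distance of mill from where it was at the start of the episode above 0.02 m).
It also fails if it takes over 59 s, if anything falls off the work surface, if the arm or the gripper's body presses on something with over 40 N, if the wrist force passes 120 N, or if a joint passes its speed limit or range.

### The arm

A 6-joint arm with a two-finger parallel gripper is mounted at the origin on the work surface. World frame = base frame: x ahead of the robot, y to its left, z up, the work surface at z = 0. Lengths are in mm, angles in degrees, forces in N, time in s.
With the tool pointing down it reaches from about 300 to 850 mm from the base axis. Payload 4.2 kg.
Tool frame: the origin (TCP) lies between the finger pads; the fingertips stand 17 mm ahead of it and the grasp point (between the pads) lies 2 mm behind it; z points along the fingers, y is the line along which they close (so a half turn about z gives the same grasp; the last joint's range is limited). The gripper opens to 91 mm and grips with 3 to 60 N. Pads are 32 mm wide; open, the fingers measure 118 mm over their backs; the gripper's body (76 mm by 178 mm) begins 60 mm behind the grasp point.
Start: joints at [66.75, 18.312, 89.639, -0, 72.044, -1.146], TCP at [216.376, 532.75, 230.976] pointing down, gripper open.
Joint ranges: [-177.97, 177.97], [-48.28, 115.42], [12.27, 149.76], [-77.06, 257.06], [2.81, 150.46], [-146.56, 146.56]. Speed limits (degrees/s): [147.25, 147.25, 180, 180, 180, 180].

### API

Orientations are given as a 3x3 rotation matrix whose columns are the frame's x, y, z axes.
In Python, from bench import bot, read_camera gives the robot as it stands.
- The arm moves only by the tool move_arm, never from a script. Its argument "rows" is a list of rows, each a list of 3 entries, a list of its own where there are three numbers: the shift along the world's x, y, z in cm, then the turn, a rotation vector about the world's x, y, z in degrees, then the opening, from -1 (shut) to 1 (fully open). In form: [[[dx, dy, dz], [ax, ay, az], fingers], ...]. A call has 1 to 10 rows; each row shifts and turns the commanded pose from where the row before left it; what a row does not reach is not made up. A row lasts 1/8 s, in which the tool goes at most 62.5 mm and 10.7 degrees, less where a joint would pass 70% of its speed; a pose out of reach is approached as far as the arm can. A call with a gripper value outside its range is refused whole. The fingers move at their own pace and stop on an object; "newtons" is the grip in N (left out, the last holds). Time passes only in rows, so rows that do not move let the fingers close. It gives the time, the measured TCP pose, the force, the opening and the grip force at its end, in the units of the state.
- bot.observe(): the state, without advancing time (a new reading comes with each control period).
- read_camera(name): name is "side" or "top"; returns a dict with "image" (420x560x3 uint8, red, green, blue), "vfov" (degrees; the focal length in pixels is half the picture's height over the tangent of half this angle, whatever the lens; pixels are square), "cx", "cy" (the principal point, pixels), "camera_from_world" (4x4, takes a point from world to camera coordinates). Camera axes: x right, y down, z forward; pixel columns grow to the right and rows downward; lengths in mm; the calibration is good to about 2 mm. A picture is of the moment at which its call begins. There is no depth.
- bot.close_job(): hands the job in; it is judged then, once.
The state is a dict: "clock": time; "joint_positions": joint angles; "joint_vel": joint speeds; "effort": joint torques, N m; "tcp_pos": TCP position; "tcp_rot": TCP orientation; "ft_force": force on the tool from outside, world axes, zero at the start; "wrist_torque": the same for the moment, N m; "gripper_width": finger opening in mm; "grip_force": force on a finger pad.
Only numpy, scipy, OpenCV 4.12 (cv2) and the standard library are available. Lean on these libraries where they do the work, as an engineer would, in place of code of your own. Each camera call takes 0.05 s, during which the arm holds its last target. There are 200 camera calls.

## Working session

There is one attempt and no reset: what is moved stays moved. The work goes in short steps, Python scripts to look and compute and a tool call to move; the robot and the scene stay as the last step left them, time stands still between calls to the robot, and variables do not carry over. Pictures are saved under pics/ and viewed, at most 10 in all, crops included, and the job is handed in when it is done.

Besides the shell and the picture viewer there is one more tool, called after "Emit:" by a JSON object that holds its "fn" and its "kwargs". move_arm: Moves the arm, as the interface text tells. Its arguments: {"type":"object","properties":{"rows":{"type":"array","items":{"type":"array"}},"newtons":{"type":"number"}},"required":["rows"]}

```bash
mkdir -p pics; ls
cat > h.py <<'E'
import numpy as np,cv2
from bench import bot,read_camera
def cam(n):
    c=read_camera(n);c['f']=c['image'].shape[0]/2/np.tan(np.radians(c['vfov'])/2);return c
def ray(c,u,v):
    M=np.array(c['camera_from_world']);R,t=M[:3,:3],M[:3,3]
    return -R.T@t,R.T@np.array([(u-c['cx'])/c['f'],(v-c['cy'])/c['f'],1])
def onz(c,u,v,z):
    o,d=ray(c,u,v);return o+d*(z-o[2])/d[2]
def proj(c,p):
    M=np.array(c['camera_from_world']);q=M[:3,:3]@np.array(p)+M[:3,3]
    return c['f']*q[0]/q[2]+c['cx'],c['f']*q[1]/q[2]+c['cy']
def tri(c1,p1,c2,p2):
    o1,d1=ray(c1,*p1);o2,d2=ray(c2,*p2)
    s=np.linalg.lstsq(np.c_[d1,-d2],o2-o1,rcond=None)[0]
    a,b=o1+s[0]*d1,o2+s[1]*d2;return (a+b)/2,np.linalg.norm(a-b)
def save(c,n,crop=None,s=1):
    im=c['image'][:,:,::-1]
    if crop:x0,y0,x1,y1=crop;im=im[y0:y1,x0:x1]
    cv2.imwrite('pics/'+n,cv2.resize(im,None,fx=s,fy=s,interpolation=cv2.INTER_CUBIC))
E
python3 - <<'E'
from h import *
for n in('side','top'):
    c=cam(n);save(c,n+'0.png',s=1.4);o,d=ray(c,c['cx'],c['cy']);print(n,o,d,c['f'],c['cx'],c['cy'])
    np.save(n+'0.npy',c['image'])
print(bot.observe())
E
```

```text
pics
side [942.89756757 858.99767686 803.66306235] [-0.33274732 -0.75749703 -0.56167382] 452.7268284407625 279.3101673145325 199.82007686235036
top [ 482.42825774   40.13797203 1418.3530983 ] [ 4.71295658e-02 -6.65865883e-04 -9.98888563e-01] 530.5945102742138 284.0700536908682 203.02023922449396
{'clock': 0.1, 'joint_positions': array([ 6.67495316e+01,  1.83489792e+01,  8.96984669e+01,  9.33311836e-04,
        7.20428759e+01, -1.14703668e+00]), 'joint_vel': array([ 0.00208897, -0.11788729, -0.19963416,  0.02187472,  0.02637769,
        0.05584213]), 'effort': array([ 1.11222966e-03, -4.13328159e+01, -2.32511973e+01,  7.28930393e-02,
        4.21807368e-02, -5.00945077e-05]), 'tcp_pos': array([216.20430666, 532.36258191, 230.20071671]), 'tcp_rot': array([[-9.26504186e-01,  3.76283919e-01, -6.36529623e-04],
       [ 3.76284454e-01,  9.26503065e-01, -1.44227468e-03],
       [ 4.70418795e-05, -1.57578973e-03, -9.99998757e-01]]), 'ft_force': array([-0.17689105,  0.3496196 , -0.08468728]), 'wrist_torque': array([ 0.01460066, -0.00092979,  0.01093623]), 'grip_force': 0.0, 'gripper_width': 90.78793561925167}
```

View pics/side0.png

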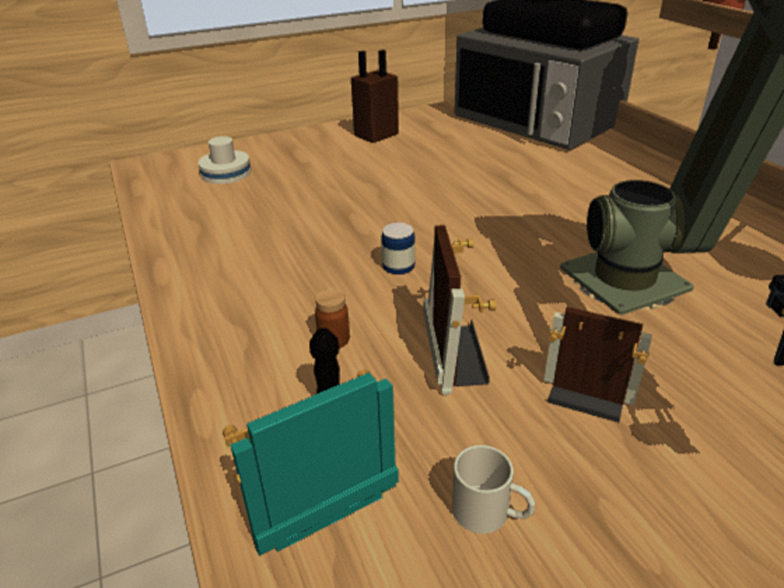

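View pics/top0.png

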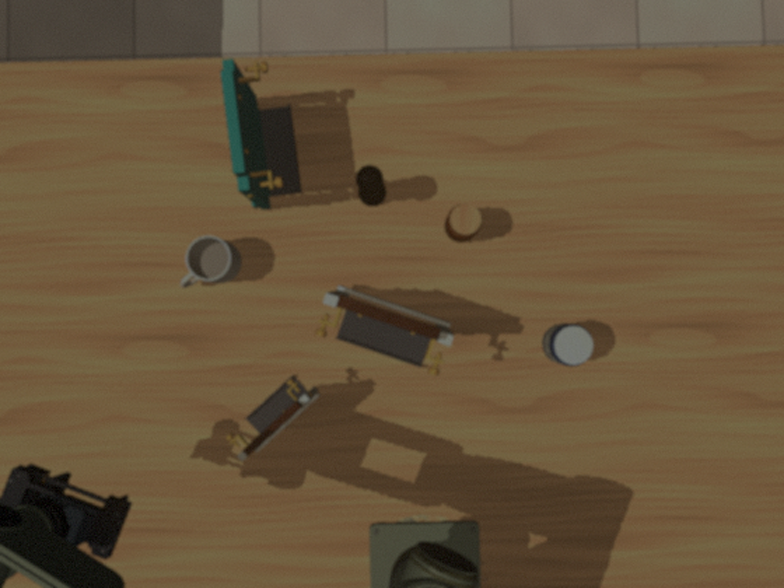

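The stand candidates are:
- turquoise stand: side (320,460), top (240,130). Excluded by colour.
- large dark stand: side (448,310), top (390,315).
- small dark stand: side (597,360), top (275,420).

I choose the large dark one, which has the mill and jar behind it and the mug and tin either side. Next is a close crop and measurement.

Run:
```python
from h import *
t=cam('top');s=cam('side')
a=cv2.resize(t['image'][190:280,215:335,::-1],None,fx=5,fy=5,interpolation=cv2.INTER_CUBIC)[:, :]
b=cv2.resize(s['image'][150:290,290:360,::-1],None,fx=4,fy=4,interpolation=cv2.INTER_CUBIC)
H=560;a=cv2.copyMakeBorder(a,0,max(0,H-a.shape[0]),0,0,0)
im=cv2.resize(np.hstack([a[:H,:520],b]),(800,560)) if 0 else np.hstack([a[:H,:520],b[:H]])
print(im.shape);cv2.imwrite('pics/crop1.png',im)
k=1/1.4
for n,p,z in [('mug rim',(209,258),92),('tin top',(571,344),98),('jar',(464,219),105),('mill',(370,178),168),('barL top',(331,299),217),('barR top',(446,340),217)]:
    print(n,onz(t,p[0]*k,p[1]*k,z).round())
```

```text
(560, 800, 3)
mug rim [600. 376.  92.]
tin top [ 432. -265.   98.]
jar [658. -81. 105.]
mill [723.  82. 168.]
barL top [518. 148. 217.]
barR top [447. -36. 217.]
```

View pics/crop1.png

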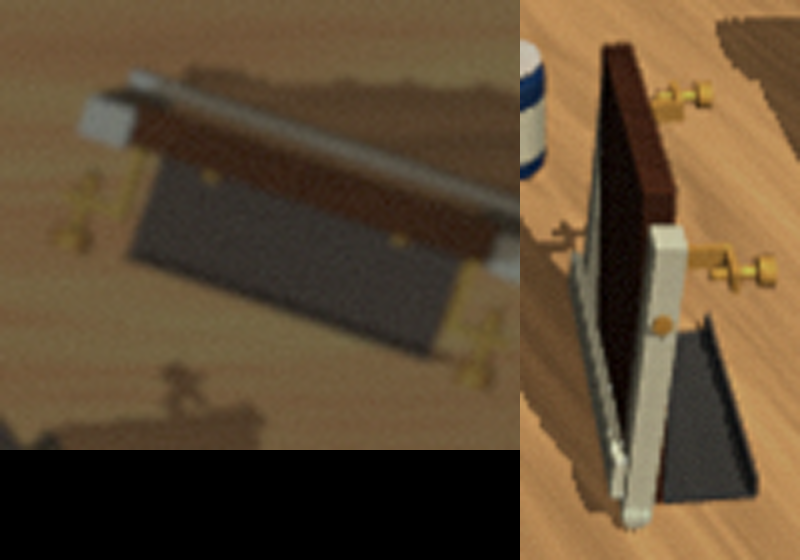

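Run:
```python
from h import *
t=cam('top');s=cam('side')
S=lambda u,v:(290+(u-520)/4,150+v/4)
T=lambda u,v:(215+u/5,190+v/5)
L=onz(t,*T(109,121),217);R=onz(t,446.5/1.4,340/1.4,217)
print('bars',L,R)
yv=(L-R)/np.linalg.norm(L-R);xv=np.array([yv[1],-yv[0],0]);C=(L+R)/2
print(yv,C)
def st(p):d=p-C;return np.round([d@xv,d@yv,p[2]],1)
for n,p,z in [('disc',S(662,326),165),('top outer front',S(686,240),217),('top outer back',S(651,236),217),('foot outer fr',S(650,518),8),('foot back',S(623,518),8),('board top front near',S(674,188),240),('board top back near',S(643,190),240),('board top far front',S(633,45),240),('ledge lip front near',S(756,492),0)]:
    q=onz(s,*p,z);print(n,q.round(),st(q))
q=onz(t,*T(133,258),18);print('lip corner L top',st(q));q=onz(t,*T(432,353),18);print('lipR',st(q))
q=onz(t,*T(145,148),240);print('board top front L',st(q));q=onz(t,*T(490,262),240);print('R',st(q))
```

```text
bars [516.24476157 146.93735143 217.        ] [447.23948243 -37.29524317 217.        ]
[0.35075824 0.93646605 0.        ] [481.742122    54.82105413 217.        ]
disc [524. 161. 165.] [  2.4 114.  165. ]
top outer front [508. 156. 217.] [-10.8 104.3 217. ]
top outer back [524. 144. 217.] [  7.9  98.5 217. ]
foot outer fr [522. 153.   8.] [  3.2 106.3   8. ]
foot back [537. 146.   8.] [ 19.8 104.7   8. ]
board top front near [506. 138. 240.] [ -6.1  86.1 240. ]
board top back near [523. 132. 240.] [ 11.3  86.3 240. ]
board top far front [449. -15. 240.] [ -6.4 -76.8 240. ]
ledge lip front near [446. 155.   0.] [-68.6  81.3   0. ]
lip corner L top [-64.8  80.9  18. ]
lipR [-60.1 -84.1  18. ]
board top front L [ -5.9  77.1 240. ]
R [ -3.3 -84.  240. ]
```

```bash
cat >> h.py <<'E'
from scipy.spatial.transform import Rotation as Ro
yaw=np.arctan2(-.351,.9365);XS=np.array([np.cos(yaw),np.sin(yaw),0]);YS=np.array([-XS[1],XS[0],0]);O=np.array([485,53.6,0])
def W(x,y,z):return O+x*XS+y*YS+np.array([0,0,z])
def Sx(p):d=np.array(p)-O;return np.round([d@XS,d@YS,d[2]],1)
def Rt(th):
    z=-YS*np.cos(th)-np.array([0,0,1])*np.sin(th);return np.c_[np.cross(XS,z),XS,z]
def stat(R=None,tip=None):
    o=bot.observe();P,A=o['tcp_pos'],o['tcp_rot'];tp=P+17*A[:,2]
    print('t',o['clock'],'tcp',P.round(1),'tip stand',Sx(tp),'F',o['ft_force'].round(2),'Fs',Sx(o['ft_force']+O),'j',o['joint_positions'].round(),'w',o['gripper_width'].round())
    if R is not None:print('rotvec deg',np.degrees(Ro.from_matrix(R@A.T).as_rotvec()).round(1))
    if R is not None and tip is not None:print('dcm',((W(*tip)-17*R[:,2]-P)/10).round(2))
E
python3 - <<'E'
from h import *
stat(Rt(np.pi/4),(-45,210,134))
E
```

```text
Traceback (most recent call last):
  File "h.py", line 29, in stat
    print('t',o['clock'],'tcp',P.round(1),'tip stand',Sx(tp),'F',o['ft_force'].round(2),'Fs',Sx(o['ft_force']+O),'j',o['joint_positions'].round(),'w',o['gripper_width'].round())
                                                                                                                                                      ^^^^^^^^^^^^^^^^^^^^^^^^
AttributeError: 'float' object has no attribute 'round'
```

```bash
sed -i "s/o\['gripper_width'\].round()/round(o['gripper_width'])/" h.py
python3 - <<'E'
from h import *
stat(Rt(np.pi/4),(-45,210,134))
E
```

```text
t 0.3 tcp [216.3 532.6 230.7] tip stand [-419.7  354.3  213.7] F [ 0.16  0.35 -0.4 ] Fs [ 0.   0.4 -0.4] j [67. 18. 90.  0. 72. -1.] w 91
rotvec deg [-45.4 -19.9 -83.5]
dcm [ 30.45 -25.53  -8.47]
```

Emit:
{"fn": "move_arm", "kwargs": {"rows": [[[1,-0.5,1],[-4.5,-2,-8.3],-1],[[1,-0.5,1],[-4.5,-2,-8.3],-1],[[1,-0.5,1],[-4.5,-2,-8.3],-1],[[1,-0.5,1],[-4.5,-2,-8.3],-1],[[1,-0.5,1],[-4.5,-2,-8.3],-1],[[1,-0.5,1],[-4.5,-2,-8.3],-1],[[1,-0.5,1],[-4.5,-2,-8.3],-1],[[1,-0.5,1],[-4.5,-2,-8.3],-1],[[1,-0.5,1],[-4.5,-2,-8.3],-1],[[1,-0.5,1],[-4.5,-2,-8.3],-1]]}}

```text
clock: 1.55
tcp_pos: [316.6, 483.0, 330.9]
tcp_rot: [[0.246, 0.938, -0.242], [0.664, -0.345, -0.663], [-0.706, 0.002, -0.709]]
ft_force: [0.3, -0.8, -0.0]
gripper_width: 0.5
grip_force: 0.0
```

Run:
```python
from h import *
stat(Rt(np.pi/4),(-45,210,134))
```

```text
t 1.55 tcp [316.6 483.  330.9] tip stand [-308.3  331.   318.8] F [ 0.25 -0.8  -0.01] Fs [ 0.5 -0.7 -0. ] j [ 60.  40.  51. -10. 133.  76.] w 1
rotvec deg [-0.1  0.2 -0.3]
dcm [ 20.42 -20.57 -18.48]
```

Emit:
{"fn": "move_arm", "kwargs": {"rows": [[[3.4,-3.4,-1],[0,0,0],-1],[[3.4,-3.4,-1],[0,0,0],-1],[[3.4,-3.4,-1],[0,0,0],-1],[[3.4,-3.4,-1],[0,0,0],-1],[[3.4,-3.4,-1],[0,0,0],-1],[[3.4,-3.4,-1],[0,0,0],-1],[[0,0,-4],[0,0,0],-1],[[0,0,-4],[0,0,0],-1],[[0,0,-4.4],[0,0,0],-1],[[0,0,0],[0,0,0],-1]]}}

```text
clock: 2.8
tcp_pos: [519.2, 277.9, 144.1]
tcp_rot: [[0.238, 0.94, -0.245], [0.664, -0.342, -0.665], [-0.708, -0.004, -0.706]]
ft_force: [0.3, 0.1, 0.3]
gripper_width: 0.4
grip_force: 0.0
```

Run:
```python
from h import *
stat(Rt(np.pi/4),(-45,102.5,28))
c=cam('side');save(c,'side1.png',s=1.4)
c=cam('top')
```

```text
t 2.8 tcp [519.2 277.9 144.1] tip stand [-46.6 209.9 132.1] F [0.34 0.13 0.33] Fs [0.3 0.2 0.3] j [ 38.  43.  72. -22. 104.  61.] w 0
rotvec deg [ 0.  -0.3 -0.6]
dcm [ -3.61 -10.12 -10.41]
```

View pics/side1.png

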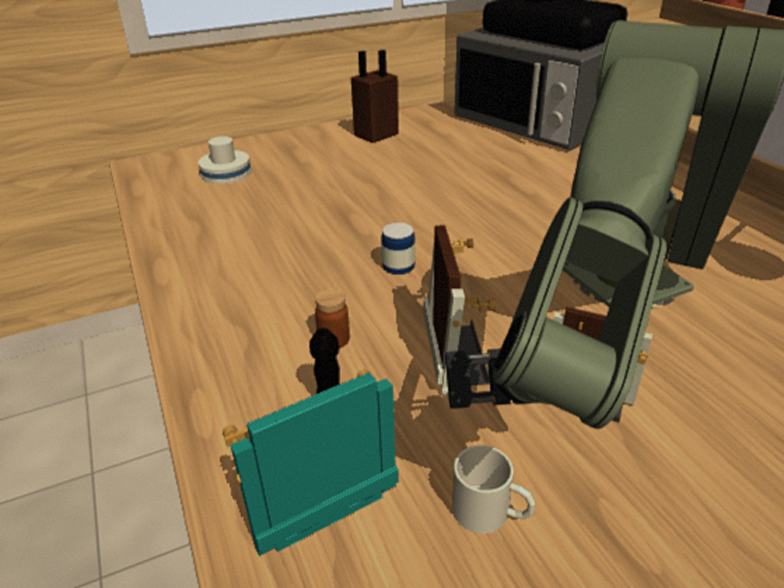

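The gripper's fingers hang at (470,375), left and front of the stand, clear of the mug at (482,490). I'll slide in along the tool axis.

Emit:
{"fn": "move_arm", "kwargs": {"rows": [[[-0.6,-1.7,-1.7],[0,0,0],-1],[[-0.6,-1.7,-1.7],[0,0,0],-1],[[-0.6,-1.7,-1.7],[0,0,0],-1],[[-0.6,-1.7,-1.7],[0,0,0],-1],[[-0.6,-1.7,-1.7],[0,0,0],-1],[[-0.6,-1.6,-1.8],[0,0,0],-1],[[0,0,0],[0,0,0],-1],[[0,0,0],[0,0,0],-1]]}}

```text
clock: 3.9
tcp_pos: [485.8, 178.9, 45.6]
tcp_rot: [[0.245, 0.94, -0.238], [0.669, -0.341, -0.66], [-0.702, 0.003, -0.712]]
ft_force: [-0.9, -0.2, 0.6]
gripper_width: 0.4
grip_force: 0.0
```

Run:
```python
from h import *
stat(Rt(np.pi/4),(-20,102.5,28))
a=cam('side');b=cam('top')
A=cv2.resize(a['image'][150:290,280:380,::-1],None,fx=4,fy=4,interpolation=2)
B=cv2.resize(b['image'][190:280,190:290,::-1],None,fx=4,fy=4,interpolation=2)
B=cv2.copyMakeBorder(B,0,560-B.shape[0],0,0,0)
cv2.imwrite('pics/c2.png',np.hstack([B,A]))
```

```text
t 3.9 tcp [485.8 178.9  45.6] tip stand [-43.1 105.7  33.5] F [-0.89 -0.15  0.63] Fs [-0.8 -0.5  0.6] j [ 34.  42.  91. -25.  85.  65.] w 0
rotvec deg [-0.3  0.3 -0.6]
dcm [ 2.07 -1.11 -0.56]
```

View pics/c2.png

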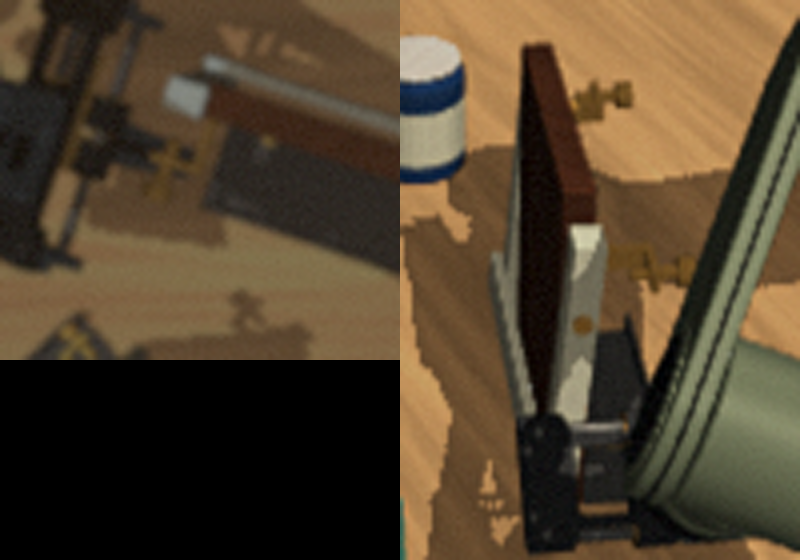

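The finger stands in front of the left bar's lower end, side crop (600,450), and clear of the brass screw. Now advancing along stand +x.

Emit:
{"fn": "move_arm", "kwargs": {"rows": [[[0.47,-0.3,-0.1],[0,0,0],-1],[[0.47,-0.25,-0.1],[0,0,0],-1],[[0.47,-0.18,0],[0,0,0],-1],[[0.47,-0.18,0],[0,0,0],-1],[[0,0,0],[0,0,0],-1],[[0,0,0],[0,0,0],-1]]}}

```text
clock: 4.75
tcp_pos: [503.1, 168.6, 41.9]
tcp_rot: [[0.243, 0.94, -0.241], [0.667, -0.342, -0.662], [-0.704, -0.0, -0.71]]
ft_force: [-0.8, 0.9, -0.8]
gripper_width: 0.3
grip_force: 0.0
```

Run:
```python
from h import *
stat(Rt(np.pi/4),(-20,102.5,28))
```

```text
t 4.75 tcp [503.1 168.6  41.9] tip stand [-23.3 102.1  29.9] F [-0.83  0.87 -0.78] Fs [-1.1  0.5 -0.8] j [ 32.  43.  90. -26.  86.  63.] w 0
rotvec deg [-0.2  0.1 -0.6]
dcm [ 0.34 -0.08 -0.19]
```

Emit:
{"fn": "move_arm", "kwargs": {"rows": [[[0.375,-0.14,0.02],[0,0,0],-1],[[0.375,-0.14,0.02],[0,0,0],-1],[[0.375,-0.14,0.02],[0,0,0],-1],[[0.375,-0.14,0.02],[0,0,0],-1],[[0.375,-0.14,0.02],[0,0,0],-1],[[0.375,-0.14,0.05],[0,0,0],-1],[[0.375,-0.14,0.05],[0,0,0],-1],[[0.375,-0.14,0.05],[0,0,0],-1],[[0,0,0],[0,0,0],-1],[[0,0,0],[0,0,0],-1]]}}

```text
clock: 6.0
tcp_pos: [533.4, 157.3, 44.6]
tcp_rot: [[0.243, 0.94, -0.24], [0.667, -0.341, -0.662], [-0.704, 0.001, -0.71]]
ft_force: [0.8, 0.7, -0.8]
gripper_width: 0.4
grip_force: 0.1
```

Run:
```python
from h import *
stat()
a=cam('side');b=cam('top')
stat()
A=cv2.resize(a['image'][150:290,280:380,::-1],None,fx=4,fy=4,interpolation=2)
B=cv2.resize(b['image'][190:280,215:315,::-1],None,fx=4,fy=4,interpolation=2)
B=cv2.copyMakeBorder(B,0,560-B.shape[0],0,0,0)
cv2.imwrite('pics/c3.png',np.hstack([B,A]))
```

```text
t 6.0 tcp [533.4 157.3  44.6] tip stand [  9.  102.2  32.5] F [ 0.76  0.68 -0.75] Fs [ 0.5  0.9 -0.8] j [ 30.  44.  87. -27.  87.  61.] w 0
t 6.1 tcp [533.3 157.4  44.6] tip stand [  8.9 102.2  32.5] F [ 0.55  0.36 -0.28] Fs [ 0.4  0.5 -0.3] j [ 30.  44.  87. -27.  87.  61.] w 0
```

View pics/c3.png

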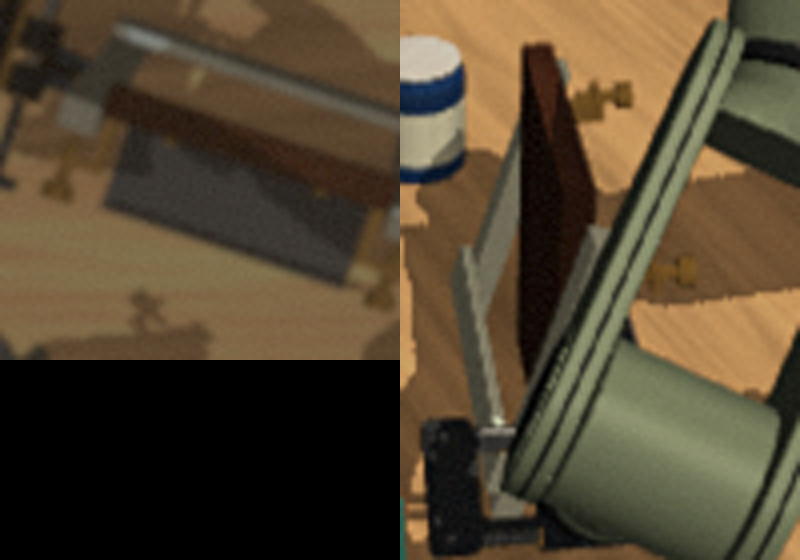

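The leg is swinging out with the board still upright: slat at crop (475,280), board still vertical. Continuing.

Emit:
{"fn": "move_arm", "kwargs": {"rows": [[[0.375,-0.14,0.08],[0,0,0],-1],[[0.375,-0.14,0.08],[0,0,0],-1],[[0.375,-0.14,0.08],[0,0,0],-1],[[0.375,-0.14,0.08],[0,0,0],-1],[[0.19,-0.07,0.05],[0,0,0],-1],[[0,0,0],[0,0,0],-1]]}}

```text
clock: 6.85
tcp_pos: [550.4, 151.1, 48.2]
tcp_rot: [[0.243, 0.94, -0.24], [0.667, -0.342, -0.662], [-0.704, 0.001, -0.71]]
ft_force: [-0.1, 1.0, 0.6]
gripper_width: 0.5
grip_force: 0.4
```

```bash
cat > m.py <<'E'
from h import *
# mean force over some readings, and leg slope / screw gap from images
F=[]
for i in range(4):
    t=cam('top');F.append(bot.observe()['ft_force'])
stat();print('meanF stand',Sx(np.mean(F,0)+O))
im=t['image'];np.save('t.npy',im);np.save('s.npy',cam('side')['image'])
E
python3 m.py
```

```text
t 7.05 tcp [550.2 151.1  48.2] tip stand [ 27.  102.3  36.1] F [-0.1   1.05  0.32] Fs [-0.5  0.9  0.3] j [ 29.  45.  85. -28.  88.  60.] w 0
meanF stand [-0.7  0.3  0.6]
```

Emit:
{"fn": "move_arm", "kwargs": {"rows": [[[0.19,-0.07,0.05],[0,0,0],-1],[[0.19,-0.07,0.05],[0,0,0],-1],[[0.19,-0.07,0.05],[0,0,0],-1],[[0,0,0],[0,0,0],-1]]}}

```text
clock: 7.6
tcp_pos: [556.0, 149.0, 49.7]
tcp_rot: [[0.243, 0.94, -0.24], [0.667, -0.342, -0.662], [-0.704, 0.0, -0.71]]
ft_force: [-0.4, 0.7, -0.1]
gripper_width: 0.1
grip_force: 0.6
```

```bash
python3 m.py
```

```text
t 7.8 tcp [555.9 149.   49.7] tip stand [ 33.  102.3  37.6] F [0.31 0.81 0.62] Fs [0.  0.9 0.6] j [ 29.  45.  84. -28.  88.  59.] w 0
meanF stand [-0.6  0.4  0.4]
```

Emit:
{"fn": "move_arm", "kwargs": {"rows": [[[0.19,-0.07,0.05],[0,0,0],-1],[[0.19,-0.07,0.05],[0,0,0],-1],[[0,0,0],[0,0,0],-1]]}}

```text
clock: 8.22
tcp_pos: [559.8, 147.6, 50.7]
tcp_rot: [[0.243, 0.94, -0.24], [0.667, -0.342, -0.662], [-0.704, 0.0, -0.71]]
ft_force: [-0.9, 1.7, 0.9]
gripper_width: 0.6
grip_force: 0.6
```

```bash
python3 m.py
python3 - <<'E'
from h import *
A=np.load('s.npy')[150:290,280:380,::-1];B=np.load('t.npy')[190:280,215:335,::-1]
A=cv2.resize(A,None,fx=4,fy=4,interpolation=2);B=cv2.resize(B,(400,300),interpolation=2)
cv2.imwrite('pics/c4.png',np.hstack([cv2.copyMakeBorder(B,0,260,0,0,0),A]))
E
```

```text
t 8.425 tcp [559.7 147.6  50.7] tip stand [ 37.1 102.3  38.6] F [-0.47  0.71  0.03] Fs [-0.7  0.5  0. ] j [ 28.  45.  83. -28.  88.  59.] w 0
meanF stand [-0.8  0.5  0.3]
```

View pics/c4.png

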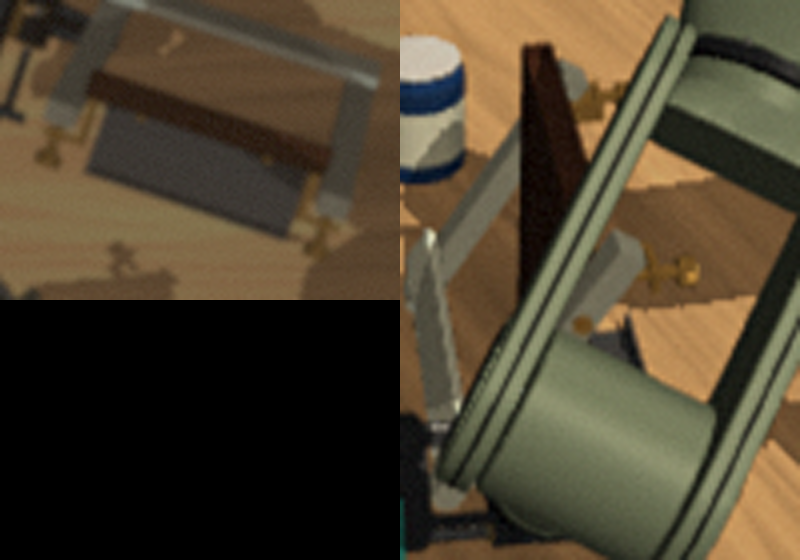

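The board is still upright. The bar's upper end (643,255) has almost met the screw tip (650,268). I'll take fine steps from here.

Emit:
{"fn": "move_arm", "kwargs": {"rows": [[[0.14,-0.05,0.03],[0,0,0],-1],[[0.14,-0.05,0.03],[0,0,0],-1],[[0,0,0],[0,0,0],-1]]}}

```text
clock: 8.85
tcp_pos: [562.5, 146.6, 51.3]
tcp_rot: [[0.243, 0.94, -0.24], [0.667, -0.342, -0.662], [-0.704, 0.0, -0.71]]
ft_force: [-1.3, 1.4, 0.0]
gripper_width: 0.5
grip_force: 0.7
```

```bash
python3 m.py
```

```text
t 9.05 tcp [562.4 146.6  51.3] tip stand [ 40.  102.3  39.2] F [-0.88  1.98 -0.29] Fs [-1.5  1.5 -0.3] j [ 28.  45.  83. -28.  88.  59.] w 1
meanF stand [-1.3  1.1 -0.2]
```

Emit:
{"fn": "move_arm", "kwargs": {"rows": [[[0.14,-0.05,0.03],[0,0,0],-1],[[0.14,-0.05,0.03],[0,0,0],-1],[[0,0,0],[0,0,0],-1]]}}

```text
clock: 9.48
tcp_pos: [564.9, 145.6, 51.7]
tcp_rot: [[0.243, 0.94, -0.241], [0.667, -0.342, -0.662], [-0.704, -0.0, -0.71]]
ft_force: [-3.2, 1.4, -0.1]
gripper_width: 0.6
grip_force: 1.4
```

```bash
python3 m.py
```

```text
t 9.675 tcp [564.9 145.7  51.8] tip stand [ 42.7 102.3  39.7] F [-3.62  1.4   0.51] Fs [-3.9  0.   0.5] j [ 28.  45.  83. -28.  89.  58.] w 0
meanF stand [-3.6  0.3 -0.4]
```

Run:
```python
from h import *
for n,box in(('s',(418-290+290-120,158,0,0)),):
    pass
s0=np.load('side0.npy');s1=np.load('s.npy')
# board top crop (side), tile where the ledge lip visible
tm=s0[158:200,308:332];r=cv2.matchTemplate(s1[148:210,298:342],tm,cv2.TM_CCOEFF_NORMED);print('boardtop shift',np.array(cv2.minMaxLoc(r)[3])-10,r.max())
t0=np.load('top0.npy');t1=np.load('t.npy')
tm=t0[225:262,240:308];r=cv2.matchTemplate(t1[215:272,230:318],tm,cv2.TM_CCOEFF_NORMED);print('top shift',np.array(cv2.minMaxLoc(r)[3])-10,r.max())
A=s1[150:290,280:380,::-1];B=t1[190:280,215:335,::-1]
A=cv2.resize(A,None,fx=4,fy=4,interpolation=2);B=cv2.resize(B,(400,300),interpolation=2)
cv2.imwrite('pics/c5.png',np.hstack([cv2.copyMakeBorder(B,0,260,0,0,0),A]))
```

```text
boardtop shift [ 0 -1] 0.8564014
top shift [0 0] 0.9700888
```

View pics/c5.png

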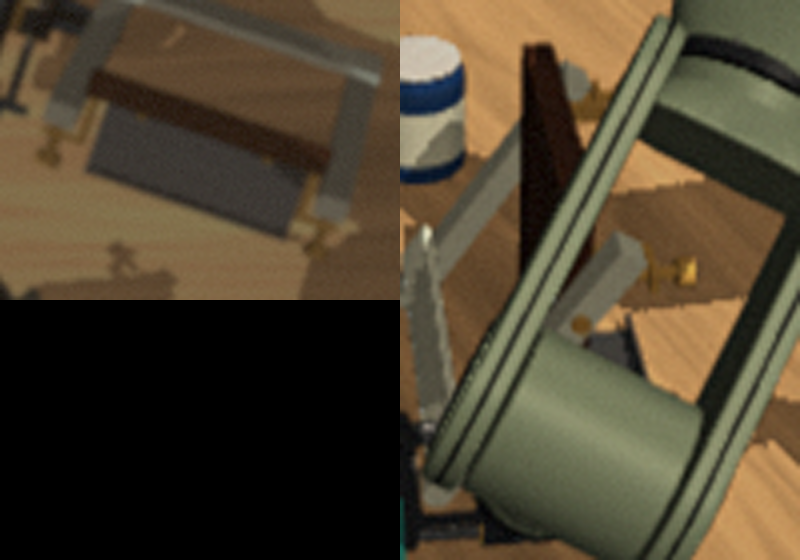

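The bar rests on the screw tip (643,265), and board and ledge have not shifted. The force step from about 1 to 3.6 N confirms the stop. Backing off and out.

Emit:
{"fn": "move_arm", "kwargs": {"rows": [[[-0.47,0.17,0],[0,0,0],-1],[[-0.94,0.35,0],[0,0,0],-1],[[-1.4,0.5,0],[0,0,0],-1],[[0.6,1.8,1.9],[0,0,0],-1],[[0.8,2.2,2.3],[0,0,0],-1],[[0.8,2.2,2.3],[0,0,0],-1],[[0.8,2.2,2.3],[0,0,0],-1],[[0.8,2.2,2.3],[0,0,0],-1],[[0,1,4],[0,0,0],-1],[[0,0,4],[0,0,0],-1]]}}

```text
clock: 10.98
tcp_pos: [574.2, 273.0, 243.6]
tcp_rot: [[0.241, 0.94, -0.24], [0.667, -0.34, -0.663], [-0.705, -0.0, -0.71]]
ft_force: [0.6, -0.8, 0.7]
gripper_width: 0.7
grip_force: 0.0
```

Run:
```python
from h import *
stat(Rt(np.pi/2),(-80,0,330))
```

```text
t 10.975 tcp [574.2 273.  243.6] tip stand [  6.7 224.8 231.5] F [ 0.61 -0.82  0.66] Fs [ 0.9 -0.5  0.7] j [ 36.  43.  57. -26. 116.  52.] w 1
rotvec deg [ 42.  -15.5  -0.6]
dcm [-16.41 -19.13  10.34]
```

Emit:
{"fn": "move_arm", "kwargs": {"rows": [[[-2,0,3],[7,-2.6,-0.1],-1],[[-2,0,3],[7,-2.6,-0.1],-1],[[-2,0,3],[7,-2.6,-0.1],-1],[[-2,0,1.6],[7,-2.6,-0.1],-1],[[-2.6,-2.5,0],[7,-2.6,-0.1],-1],[[-2.8,-3.5,0],[7,-2.5,-0.1],-1],[[-2,-4,0],[0,0,0],-1],[[-1,-4.5,0],[0,0,0],-1],[[0,-4.6,0],[0,0,0],-1],[[0,0,0],[0,0,0],-1]]}}

```text
clock: 12.22
tcp_pos: [409.8, 79.0, 349.1]
tcp_rot: [[0.356, 0.934, -0.0], [0.934, -0.356, -0.0], [-0.0, -0.0, -1.0]]
ft_force: [-0.6, 0.2, -0.5]
gripper_width: 0.5
grip_force: 0.0
```

Run:
```python
from h import *
stat(Rt(np.pi/2),(-45,0,218))
```

```text
t 12.225 tcp [409.8  79.  349.1] tip stand [-79.3  -2.6 332.1] F [-0.62  0.21 -0.46] Fs [-0.7 -0.  -0.5] j [ 9.  0. 95. -0. 85. 30.] w 0
rotvec deg [ 0.  -0.   0.3]
dcm [  3.31  -0.96 -11.41]
```

Emit:
{"fn": "move_arm", "kwargs": {"rows": [[[0.5,0,-3],[0,0,0],-1],[[0.5,0,-3],[0,0,0],-1],[[0.5,-0.2,-3],[0,0,0],-1],[[0.5,-0.2,-2.4],[0,0,0],-1],[[0.5,-0.2,0],[0,0,0],-1],[[0.4,-0.15,0],[0,0,0],-1],[[0,0,0],[0,0,0],-1]]}}

```text
clock: 13.1
tcp_pos: [440.9, 73.7, 236.0]
tcp_rot: [[0.352, 0.936, 0.002], [0.936, -0.352, 0.001], [0.001, 0.001, -1.0]]
ft_force: [0.0, 0.2, 0.4]
gripper_width: 0.7
grip_force: 0.0
```

Run:
```python
from h import *
stat(Rt(np.pi/2),(-24,0,218))
a=cam('side');save(a,'side6.png',(240,100,420,300),2.8)
```

```text
t 13.1 tcp [440.9  73.7 236. ] tip stand [-48.3   3.4 219. ] F [0.02 0.23 0.36] Fs [-0.1  0.2  0.4] j [  8.   6. 105.   0.  69.  29.] w 1
rotvec deg [-0.   0.1  0.1]
dcm [ 2.16 -1.17 -0.1 ]
```

View pics/side6.png

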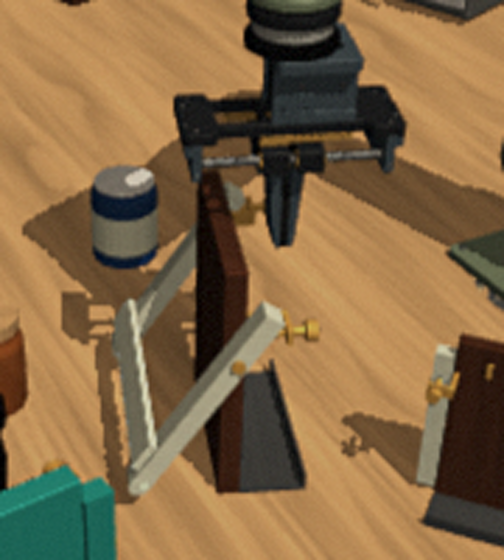

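The leg is fully out with its bar against the screw (280,330), the stand is upright, and the finger is centred in front of the board top (285,240). Pushing gently.

Emit:
{"fn": "move_arm", "kwargs": {"rows": [[[0.4,-0.2,0],[0,0,0],-1],[[0.4,-0.2,0],[0,0,0],-1],[[0.4,-0.2,0],[0,0,0],-1],[[0.4,-0.2,0],[0,0,0],-1],[[0.3,-0.15,0],[0,0,0],-1],[[0.3,-0.11,0],[0,0,0],-1],[[0.3,-0.11,0],[0,0,0],-1],[[0.3,-0.11,0],[0,0,0],-1],[[0.3,-0.11,0],[0,0,0],-1],[[0.3,-0.11,0],[0,0,0],-1]]}}

```text
clock: 14.4
tcp_pos: [474.1, 58.3, 235.0]
tcp_rot: [[0.352, 0.936, -0.001], [0.936, -0.352, 0.001], [0.0, -0.001, -1.0]]
ft_force: [-1.3, 0.2, 1.2]
gripper_width: 0.3
grip_force: 0.6
```

```bash
python3 -c "
from h import *
stat()"
```

```text
t 14.4 tcp [474.1  58.3 235. ] tip stand [-11.9   0.6 218. ] F [-1.3   0.24  1.18] Fs [-1.3 -0.2  1.2] j [  6.   9. 101.   0.  69.  26.] w 0
```

Emit:
{"fn": "move_arm", "kwargs": {"rows": [[[0.3,-0.11,0],[0,0,0],-1],[[0.3,-0.11,0],[0,0,0],-1],[[0.3,-0.11,0],[0,0,0],-1],[[0.3,-0.11,0],[0,0,0],-1],[[0.3,-0.11,0],[0,0,0],-1],[[0.3,-0.11,0],[0,0,0],-1],[[0.3,-0.11,0],[0,0,0],-1],[[0.3,-0.11,0],[0,0,0],-1]]}}

```text
clock: 15.4
tcp_pos: [498.2, 49.5, 234.7]
tcp_rot: [[0.352, 0.936, -0.001], [0.936, -0.352, 0.0], [0.0, -0.001, -1.0]]
ft_force: [-1.2, 0.5, -0.4]
gripper_width: 0.3
grip_force: 0.2
```

Run:
```python
from h import *
stat()
a=cam('side');save(a,'side7.png',(240,100,420,300),2.8)
```

```text
t 15.4 tcp [498.2  49.5 234.7] tip stand [ 13.8   0.8 217.7] F [-1.2   0.49 -0.35] Fs [-1.3  0.  -0.4] j [ 4. 11. 99.  0. 70. 25.] w 0
```

View pics/side7.png

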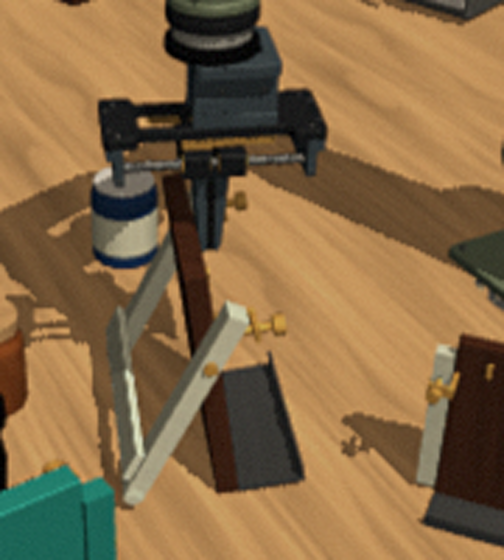

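The stand tips back cleanly about its rear edge, roughly 10° so far, with the leg still on its stop. Pushing on past balance.

Emit:
{"fn": "move_arm", "kwargs": {"rows": [[[0.25,-0.09,0],[0,0,0],-1],[[0.25,-0.09,0],[0,0,0],-1],[[0.25,-0.09,0],[0,0,0],-1],[[0.25,-0.09,0],[0,0,0],-1],[[0.25,-0.09,0],[0,0,0],-1],[[0.25,-0.09,0],[0,0,0],-1],[[0.25,-0.09,0],[0,0,0],-1],[[0,0,0],[0,0,0],-1],[[0,0,0],[0,0,0],-1],[[0,0,0],[0,0,0],-1]]}}

```text
clock: 16.7
tcp_pos: [515.5, 43.3, 234.9]
tcp_rot: [[0.352, 0.936, -0.0], [0.936, -0.352, 0.0], [0.0, -0.0, -1.0]]
ft_force: [0.5, -0.6, -1.1]
gripper_width: 0.7
grip_force: 0.0
```

```bash
cat > tilt.py <<'E'
from h import *
stat()
t=cam('top');s=cam('side')
for n,c in(('s',s),('t',t)):np.save(n+'2.npy',c['image'])
# predicted pixel of near top front board corner per lean, against brightness-based dark-board mask (side)
im=s['image'].astype(int);m=((im.sum(2)<190)&(im[:,:,0]>im[:,:,1]*1.5)&(im[:,:,0]>25)).astype(np.uint8)
m[:,:290]=0;m[:,350:]=0;m[:150]=0;m[290:]=0
n,l,st,ce=cv2.connectedComponentsWithStats(m);i=1+st[1:,4].argmax();print('board side blob',st[i])
q=np.column_stack(np.where(l==i)[::-1]);print('hull',cv2.approxPolyDP(cv2.convexHull(q.astype(np.int32)),2,True)[:,0].tolist())
for a in(0.2,.28,.33,.37,.40,.46):
    def B(x,y,z):
        dx,dz=x-10,z;return W(10+dx*np.cos(a)+dz*np.sin(a),y,dz*np.cos(a)-dx*np.sin(a))
    print(a,[np.round(proj(s,B(*p)),0).astype(int).tolist() for p in((-10,85,240),(10,85,240),(-10,-85,240),(10,-85,240),(-10,85,0))])
E
python3 tilt.py
```

```text
t 16.7 tcp [515.5  43.3 234.9] tip stand [ 32.2   1.  217.9] F [ 0.52 -0.61 -1.13] Fs [ 0.7 -0.4 -1.1] j [ 4. 13. 97.  0. 70. 24.] w 1
board side blob [290 165  16  61 471]
hull [[299, 225], [290, 204], [290, 165], [305, 206]]
0.2 [[307, 198], [298, 200], [299, 161], [291, 163], [325, 274]]
0.28 [[299, 200], [290, 202], [292, 162], [284, 165], [325, 274]]
0.33 [[293, 201], [285, 204], [287, 164], [280, 166], [325, 274]]
0.37 [[289, 202], [281, 206], [283, 165], [276, 168], [325, 274]]
0.4 [[286, 203], [278, 207], [281, 166], [273, 169], [324, 273]]
0.46 [[280, 206], [272, 209], [275, 168], [268, 171], [324, 273]]
```

Emit:
{"fn": "move_arm", "kwargs": {"rows": [[[-0.9,0.35,0],[0,0,0],-1],[[-1.9,0.7,0],[0,0,0],-1],[[-2.5,0.9,0.5],[0,0,0],-1],[[-1,0.4,3],[0,0,0],-1],[[-0.5,0.2,4],[0,0,0],-1],[[-2,0,4],[0,0,0],-1],[[-3,0,2],[0,0,0],-1],[[-3,0,0],[0,0,0],-1],[[0,0,0],[0,0,0],-1],[[0,0,0],[0,0,0],-1]]}}

```text
clock: 18.05
tcp_pos: [367.7, 68.8, 369.8]
tcp_rot: [[0.352, 0.936, 0.0], [0.936, -0.352, 0.0], [0.0, -0.0, -1.0]]
ft_force: [0.0, 0.5, -1.0]
gripper_width: 0.5
grip_force: 0.0
```

```bash
sed -i 's/:290\]=0/:262]=0/' tilt.py; python3 tilt.py
python3 - <<'E'
from h import *
def near(c,lo,hi,box):
    x0,y0,x1,y1=box;im=cv2.cvtColor(c[y0:y1,x0:x1],cv2.COLOR_RGB2HSV)
    return cv2.inRange(im,lo,hi)
t0=np.load('top0.npy');t2=np.load('t2.npy')
for n,(x,y) in dict(mug=(149,184),tin=(408,246),jar=(331,156),mill=(265,132)).items():
    tm=t0[y-18:y+18,x-18:x+18];r=cv2.matchTemplate(t2[y-26:y+26,x-26:x+26],tm,cv2.TM_CCOEFF_NORMED);print(n,np.array(cv2.minMaxLoc(r)[3])-8,r.max().round(2))
# ledge shift (top view)
tm=t0[235:258,246:300];r=cv2.matchTemplate(t2[223:270,234:312],tm,cv2.TM_CCOEFF_NORMED);print('ledge',np.array(cv2.minMaxLoc(r)[3])-12,r.max())
E
```

```text
t 18.05 tcp [367.7  68.8 369.8] tip stand [-115.2  -26.9  352.8] F [ 0.02  0.54 -0.99] Fs [-0.2  0.5 -1. ] j [ 9. -4. 96.  0. 88. 29.] w 0
board side blob [276 167  28  61 720]
hull [[292, 227], [280, 202], [276, 169], [281, 167], [303, 210]]
0.2 [[307, 198], [298, 200], [299, 161], [291, 163], [325, 274]]
0.28 [[299, 200], [290, 202], [292, 162], [284, 165], [325, 274]]
0.33 [[293, 201], [285, 204], [287, 164], [280, 166], [325, 274]]
0.37 [[289, 202], [281, 206], [283, 165], [276, 168], [325, 274]]
0.4 [[286, 203], [278, 207], [281, 166], [273, 169], [324, 273]]
0.46 [[280, 206], [272, 209], [275, 168], [268, 171], [324, 273]]
mug [0 0] 0.99
tin [0 0] 0.84
jar [0 0] 0.99
mill [0 0] 0.99
ledge [-5 -5] 0.7865681
```

```bash
python3 -c "
from bench import bot
print(bot.close_job())"
```

```text
the job is handed in; nothing more can be done
None
```

The job is handed in: the leg was pushed to its stop while the stand was upright, and the stand now leans back on it at about 0.38 rad, with no movement seen in the mug, tin, jar or mill and the stand about where it was.

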